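# Seat a round blank in the V-nest and shut the keeper

### The arm

A 7-joint arm with a two-finger parallel gripper is mounted at the origin on a cart in front of the work surface, level with it; the furniture and walls round the work are solid. World frame = base frame: x ahead of the robot, y to its left, z up, the work surface at z = 0. Lengths are in m, angles in degrees, forces in N, time in s.
With the tool pointing down it reaches from about 0.35 to 0.9 m from the base axis. Payload 19.9 kg.
Tool frame: the origin (TCP) lies on the centre line of the jaws, within the pads' length; the fingertips stand 17 mm ahead of it and the grasp point (between the pads) lies 2 mm behind it; z points along the fingers, y is the line along which they close (so a half turn about z gives the same grasp; the last joint's range is limited). The gripper opens to 94 mm and grips with 3 to 60 N. Pads are 16 mm wide; open, the fingers measure 119 mm over their backs; the gripper's body (75 mm by 177 mm) begins 78 mm behind the grasp point.
Start: joints at [67.695, 23.915, -0.59, 92.452, 0.269, 63.638, -3.037], TCP at [0.213, -0.588, 0.222] pointing down, gripper open.
Joint ranges: [-161.28, 161.28], [-22.2, 115.67], [-73.04, 71.86], [3.21, 147.25], [-68.34, 248.33], [10.77, 114.83], [-161.83, 161.83]. Speed limits (degrees/s): [108.29, 108.29, 136.94, 136.94, 172.46, 172.46, 172.46].

### API

Orientations are given as [roll, pitch, yaw] about the fixed x, y, z axes, in that order (R = Rz(yaw) Ry(pitch) Rx(roll)).
In Python, from rig import status, imaging, finish_job, finder gives the robot as it stands.
- The arm moves only by the tool creep_tool, called by a JSON object that holds its "api" and its "payload", one argument or row to a line. Schema: {"type":"object","properties":{"moves":{"type":"array","items":{"type":"array","items":{"type":"array","items":{"type":"number"},"minItems":5,"maxItems":5},"minItems":1,"maxItems":5},"minItems":1,"maxItems":1},"only":{"type":"string"},"quiet":{"type":"boolean"},"lines":{"type":"string"}},"required":["moves"],"additionalProperties":false}. moves is a list that holds a single list of rows (three levels of brackets), with 1 to 5 rows, each of 5 numbers: dx, dy, dz in shares of 0.75 m (1.0 is 0.75 m), then a turn about the tool's z in parts of the range, where 1.0 means 180 degrees, then the finger opening in m; each row is the pose to reach, as a shift and turn from the pose commanded when the call began, along the tool's axes at that moment; what a row does not reach only later rows make up. A row lasts 1/8 s, in which the tool goes at most 0.0625 m and 10.7 degrees, less where a joint would pass 70% of its speed; a pose out of reach is approached as far as the arm can. The fingers move at their own pace and stop on an object; the grip force is fixed at half the most. Time passes only in rows, so rows that do not move let the fingers close. The tool returns the time, the measured TCP pose, the force, the opening and the grip force at its end. only (a regular expression) keeps the lines of the reply that match it, lines (a string "A,B") keeps lines A to B, and quiet returns only ok. No shift or turn number may pass 1 either way. Input that does not fit is refused with a message, and nothing moves.
- status.read_state(): the state, without advancing time (a new reading comes with each control period).
- imaging.snapshot(name): name is "scene" or "top" or "wrist"; returns a dict with "frame" (384x512x3 uint8, red, green, blue), "intrinsics" (3x3 intrinsics, pixels), "k1" (the pictures are not rectified: a ray, as slopes to the right and down, at radius r is drawn at 1 + k1 r^2 times it, then the intrinsics apply), "world_to_cam" (4x4, takes a point from world to camera coordinates); the wrist camera has in their place "tool_from_camera" (4x4, takes a point from camera to tool coordinates, whose origin is the TCP and whose axes are the flange's). Camera axes: x right, y down, z forward; pixel columns grow to the right and rows downward; lengths in m; the calibration is good to about 2 mm. A picture is of the moment at which its call begins: read the wrist's pose just before it. There is no depth.
- finish_job(): hands the job in; it is judged then, once.
Trained networks look in a picture, given as the dict that the camera call returned (one of the last four; its "shot" number tells which), for a name from the list of things; names that differ only in an ending like _2 or _b are one class to them, and where a whole thing is asked for, a point or a joint stands for the part that bears it (a point fixed in the world has none). Each returns a list of dicts, best first, with "confidence" (0 to 1); they miss things now and then, are a little off and sometimes report something else, mostly with a low value. They report only what shows in the picture. A call takes as long as a camera call. They do not tell look-alikes from the thing itself.
- finder.look_for(picture, query): "pixel" ([column, row] in pixels, amid what is visible of it).
- finder.mark_of(picture, query): "pixel" ([column, row] in pixels: a listed point, or the origin of a listed thing).
The state is a dict: "clock": time; "q": joint angles; "qvel": joint speeds; "joint_torque": joint torques, N m; "tcp_pos": TCP position; "ee_rot": TCP orientation; "contact_force": force on the tool from outside, world axes, zero at the start; "ft_torque": the same for the moment, N m; "grip_width": finger opening in m; "grasp_force": force on a finger pad.
Only numpy, scipy, OpenCV 4.12 (cv2) and the standard library are available. Lean on these libraries where they do the work, as an engineer would, in place of code of your own. Each camera call takes 0.05 s, during which the arm holds its last target. There are 200 camera calls.

### The job

Stand the round aluminium blank upright on the bed of the V-nest fixture and push it into the V until it has settled centred, bearing firmly on both faces at once, without forcing it. Then swing the keeper bar shut across its front and let go, leaving the blank home in the V and the other things on the bench where they are.

Things in the scene. Friction and masses are not known exactly. Their poses are not given: they have to be found in the camera images.
- blank: plain aluminium cylinder (round bar blank), 36 mm diameter, 50 mm tall, 0.11 to 0.19 kg, standing upright on the bench to the left or right of the fixture; origin at the centre of its underside, z up its axis
- fixture: V-nest fixture, fixed: dark steel bed plate 150 (x) x 140 (y) x 12 mm, bed top at z = 12 mm; origin at the centre of its underside, z up, x along the V into its depth. Two V jaws stand on the far half (x > 0); the near half (x < 0) is flat and clear, to stand the blank on. A 50 mm wide backing block, top at z = 36 mm, stands behind the jaws at x = 53 to 71 mm
- seat (a point): point on the bed top where the centre of the blank's underside lies when the blank is fully home: fixture x = 24.5 mm, y = 0, z = 12 mm; axes as the fixture's. The V faces would meet 25.5 mm beyond it in x. A push off to one side can jam the blank on one face only (metal grips metal); that shows as a sideways force on the tool: shift the push sideways until it vanishes
- jaw_left: bright steel V jaw on the +y side, a fixed bar 12 mm thick, 36 mm long, 34 mm high above the bed; its upright face is at 45 degrees to fixture x, both faces making a 90 degree V, 57 mm wide at the mouth, open to fixture -x. Origin and axes as the fixture's. Bearing firmly = 4 N or more on each jaw for 0.3 s (14 to 18 N of steady push along the V, on centre); over 14 N on a jaw bruises it
- jaw_right: the mirror-image V jaw on the -y side; same height, origin and force limits
- keeper (a joint): angle of the keeper bar about an upright pin at fixture x = 0, y = 58 mm. 0 = shut on its stop, bar along fixture -y across the V, 1.5 mm clear of a seated blank; grows as it opens towards -x (1.57: bar along -x). Starts at 1.5 to 2.0, limit 2.2. Stays where left; 1 N at the knob moves it. Bar 10 mm wide, 76 mm long from the pin, 24 to 36 mm above the bench; push its side or knob
- keeper_knob (a point): black upright knob near the tip of the keeper bar, 11 mm diameter, 70 mm from the pin; this point is on its axis 44 mm above the bench, 9 mm below its top
- bead_jar: small clear screw jar of gilt rings, 40 mm diameter, 36 mm tall, loose bystander on the side of the fixture away from the blank; origin at the centre of its underside
- tape_roll: roll of masking tape lying flat, 69 mm diameter, 18 mm tall, loose bystander; origin under its centre
- loupe: folding loupe, 42 x 75 x 15 mm, loose bystander; origin under its centre
- bench_block: square steel block, 60 x 60 x 19 mm, loose bystander; origin under its centre
Not all that is in view belongs to the job. Leave any pink, purple or yellow look-alike of the blank alone.

How it is judged (in metres and radians):
On the way, in this order (a step that is already met when the one before it is completed fails the run):
1. the blank stands upright on the bed in front of the V (z of blank in the frame of seat between -0.002 and 0.002 m and x of blank in the frame of seat between -0.095 and 0.004 m and y of blank in the frame of seat between -0.06 and 0.06 m and angle between blank's own z axis and vertical below 0.05 rad), for 0.2 s.
2. with the keeper still open, the blank is pressed home, bearing with at least 4 N on each V jaw at once for 0.3 s (contact force between blank and jaw_left above 4 N and contact force between blank and jaw_right above 4 N and distance between blank and seat below 0.003 m and angle between blank's own z axis and vertical below 0.04 rad and value of joint keeper above 0.3 rad), for 0.3 s.
At the end, for the whole second after the job is handed in: The blank stands upright (within 0.03 rad) and at rest within 2 mm of its home point in the V, and the keeper is shut to within 0.06 rad (value of joint keeper below 0.06 rad and distance between blank and seat below 0.002 m and angle between blank's own z axis and vertical below 0.03 rad and linear speed of blank below 0.01 m/s); the robot touches nothing.
It fails at once if the blank is forced against a jaw with more than 14 N (contact force between blank and jaw_left above 14 N or contact force between blank and jaw_right above 14 N).
It fails at once if a bystander is shifted by more than 20 mm (distance of any of bead_jar, tape_roll, loupe, bench_block from where it was at the start of the episode above 0.02 m).
It also fails if it takes over 72 s, if anything falls off the work surface, if the arm or the gripper's body presses on something with over 40 N, if the wrist force passes 120 N, or if a joint passes its speed limit or range.

## Working session

There is one attempt and no reset: what is moved stays moved. The work goes in short steps, Python scripts to look and compute and a tool call to move; the robot and the scene stay as the last step left them, time stands still between calls to the robot, and variables do not carry over. Pictures are saved under pics/ and viewed, at most 12 in all, crops included, and the job is handed in when it is done.

```bash
mkdir -p pics; ls; cat > h.py <<'E'
import numpy as np, cv2
from rig import status, imaging, finder
from scipy.spatial.transform import Rotation as R
def T_tool(s):
    T=np.eye(4); T[:3,:3]=R.from_euler('xyz',s['ee_rot'],degrees=True).as_matrix(); T[:3,3]=s['tcp_pos']; return T
def snap(n):
    s=status.read_state(); p=imaging.snapshot(n)
    p['c2w']=T_tool(s)@np.array(p['tool_from_camera']) if n=='wrist' else np.linalg.inv(np.array(p['world_to_cam']))
    return p
def ray(p,px):
    K=np.array(p['intrinsics']); a,b=(px[0]-K[0,2])/K[0,0],(px[1]-K[1,2])/K[1,1]
    u=np.array([a,b]); v=u.copy()
    for _ in range(30): v=u/(1+p['k1']*(v@v))
    return p['c2w'][:3,3], p['c2w'][:3,:3]@np.array([v[0],v[1],1])
def atz(p,px,z):
    o,d=ray(p,px); return o+d*(z-o[2])/d[2]
def proj(p,X):
    c=np.linalg.inv(p['c2w'])@np.append(X,1); v=c[:2]/c[2]; v=v*(1+p['k1']*(v@v)); K=np.array(p['intrinsics'])
    return np.array([K[0,0]*v[0]+K[0,2],K[1,1]*v[1]+K[1,2]])
def save(p,n): cv2.imwrite('pics/'+n+'.png',p['frame'][:,:,::-1])
E
cat > a.py <<'E'
from h import *
np.set_printoptions(precision=4,suppress=True)
s=status.read_state(); print(s)
Z=dict(blank=0,fixture=0,seat=.012,jaw_left=0,jaw_right=0,keeper_knob=.044,bead_jar=0,tape_roll=0,loupe=0,bench_block=0)
for c in ('scene','top'):
    p=snap(c); save(p,c)
    print(c,p['c2w'][:3,3])
    for n,z in Z.items():
        for d in finder.mark_of(p,n)[:4]: print(n,np.round(d['pixel'],1),round(d['confidence'],2),atz(p,d['pixel'],z))
E
python3 a.py
```

```text
pics
{'clock': 0.0, 'q': array([67.6943, 23.9487, -0.5891, 92.4851,  0.2693, 63.6388, -3.037 ]), 'qvel': array([-0.0829, -0.0091, -0.0654, -0.0451,  0.0594,  0.1164,  0.0677]), 'joint_torque': array([  0.0006, -85.1258,   0.6391, -42.5974,  -0.0488,   0.0188,
         0.0002]), 'tcp_pos': array([ 0.2129, -0.5872,  0.2218]), 'ee_rot': array([-179.929 ,    0.0058,   19.927 ]), 'contact_force': array([ 0.239 ,  0.2307, -0.6127]), 'ft_torque': array([-0.0418,  0.0034, -0.0059]), 'grasp_force': 0.0, 'grip_width': 0.0940060450912976}
scene [-0.179   0.4197  0.6497]
blank [126.7 271.8] 0.96 [ 0.4518  0.3526 -0.    ]
blank [201.6 256. ] 0.79 [0.4068 0.1792 0.    ]
blank [167.5 291.2] 0.77 [0.3494 0.2921 0.    ]
blank [170.3 265.1] 0.66 [0.4187 0.2562 0.    ]
fixture [229.5 201.2] 0.65 [0.5616 0.0121 0.    ]
seat [225.4 191. ] 0.75 [0.5974 0.0053 0.012 ]
jaw_left [232.1 200.3] 0.39 [0.5614 0.0034 0.    ]
jaw_right [230.8 199.7] 0.53 [0.5659 0.0052 0.    ]
keeper_knob [208.4 212.1] 0.59 [0.4996 0.1099 0.044 ]
bead_jar [315.4 190.9] 0.66 [ 0.4698 -0.237   0.    ]
tape_roll [137.9 230.8] 0.56 [0
[... 172 characters left out ...]
0.    ]
top [ 0.4328 -0.0206  1.1303]
blank [147.6 224.7] 0.74 [0.3565 0.2948 0.    ]
blank [187.1 200.2] 0.72 [0.4306 0.176  0.    ]
blank [129.  188.7] 0.66 [0.4652 0.3522 0.    ]
blank [156.5 204.3] 0.65 [0.4181 0.2685 0.    ]
fixture [245.8 154.8] 0.77 [ 0.5687 -0.0014  0.    ]
seat [241.9 148.6] 0.67 [0.586  0.0102 0.012 ]
jaw_left [240.3 155.7] 0.63 [0.5659 0.0153 0.    ]
jaw_right [241.9 157.3] 0.64 [0.561  0.0104 0.    ]
keeper_knob [213.7 175.6] 0.65 [0.5024 0.0914 0.044 ]
bead_jar [324.9 184.5] 0.58 [ 0.4785 -0.2418  0.    ]
tape_roll [157.  151.8] 0.73 [0.5775 0.2685 0.    ]
loupe [374.1 175.1] 0.74 [ 0.5073 -0.3919  0.    ]
bench_block [312.2 145.3] 0.69 [ 0.598  -0.2037  0.    ]
```

```bash
python3 - <<'E'
import cv2,numpy as np
a=cv2.imread('pics/scene.png')[150:330,90:390]; b=cv2.imread('pics/top.png')[110:260,100:400]
cv2.imwrite('pics/crop1.png',np.vstack([cv2.resize(a,(600,360),interpolation=cv2.INTER_CUBIC)[:, :],cv2.resize(b,(480,240),interpolation=cv2.INTER_CUBIC).__class__ and cv2.copyMakeBorder(cv2.resize(b,(480,240),interpolation=cv2.INTER_CUBIC),0,0,0,120,0)]))
E
```

```text
(no output)
```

View pics/crop1.png

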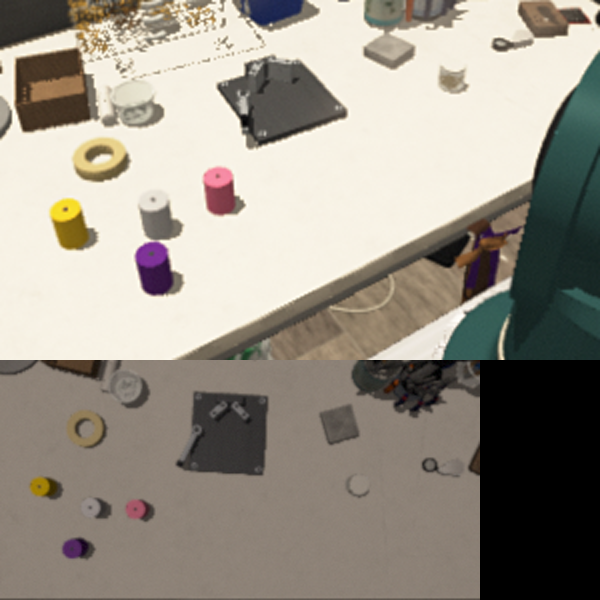

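Candidates (scene pixels): yellow (125,262), grey metal (167,257), pink (200,245) and purple (167,284). By the description I choose the grey one, at about (0.418, 0.262), bracketed by yellow, pink and purple. The fixture is at about (0.565, 0.003) with its V opening towards the robot and the keeper swung open on the +y side. I'll bring the wrist camera over for a close crop.

The rows are not in the units I measure in: shifts go in shares of 0.75 m and turns go in shares of 180 degrees. I convert before sending: 0.235 m is 0.3133, -0.19 m is -0.2533, 20 degrees is 0.1111.

{"api": "creep_tool", "payload": {
  "moves": [
    [[0.0667, -0.0533, 0, 0.0556, 0.06], [0.1333, -0.1067, -0.0133, 0.1111, 0.06], [0.1933, -0.1533, -0.0267, 0.1111, 0.06], [0.2533, -0.2, -0.04, 0.1111, 0.06], [0.3133, -0.2533, -0.04, 0.1111, 0.06]]
  ]
}}

```text
clock: 1.72
tcp_pos: [0.3703, -0.3274, 0.2534]
ee_rot: [179.9, -0.1, -0.1]
contact_force: [0.6, -0.0, -0.9]
grip_width: 0.0601
grasp_force: 0.0
```

Scaled: -0.3 m is -0.4, -0.24 m is -0.32.

{"api": "creep_tool", "payload": {
  "moves": [
    [[0.0267, -0.08, 0, 0, 0.06], [0.0533, -0.16, 0, 0, 0.06], [0.0667, -0.24, 0, 0, 0.06], [0.08, -0.32, 0, 0, 0.06], [0.08, -0.4, 0, 0, 0.06]]
  ]
}}

```text
clock: 2.35
tcp_pos: [0.4298, -0.0269, 0.2527]
ee_rot: [180.0, -0.0, -0.1]
contact_force: [1.8, 1.2, 0.3]
grip_width: 0.06
grasp_force: 0.0
```

{"api": "creep_tool", "payload": {
  "moves": [
    [[0, -0.0667, 0, 0, 0.06], [0, -0.1333, 0, 0, 0.06], [0, -0.1333, 0, 0, 0.06]]
  ]
}}

```text
clock: 2.72
tcp_pos: [0.4295, 0.0742, 0.2527]
ee_rot: [-180.0, -0.0, 0.2]
contact_force: [-0.4, -0.5, -0.3]
grip_width: 0.06
grasp_force: 0.0
```

```bash
cat > b.py <<'E'
from h import *
import sys
np.set_printoptions(precision=4,suppress=True)
Z=dict(blank=0,fixture=0,seat=.012,jaw_left=0,jaw_right=0,keeper_knob=.044)
p=snap('wrist'); save(p,sys.argv[1])
print(status.read_state()['tcp_pos'],p['c2w'][:3,3])
for n,z in Z.items():
    for d in finder.mark_of(p,n)[:3]: print(n,np.round(d['pixel'],1),round(d['confidence'],2),atz(p,d['pixel'],z))
E
python3 b.py w1
```

```text
[0.4296 0.0722 0.2526] [0.5091 0.0735 0.4157]
blank [104.7 165.5] 0.97 [0.4247 0.2574 0.    ]
blank [ 82.5 221.3] 0.86 [0.3511 0.2942 0.    ]
blank [168.6 170.5] 0.84 [0.4188 0.1792 0.    ]
fixture [311.   46.5] 0.97 [0.5619 0.009  0.    ]
seat [316.6  18.9] 0.79 [0.5874 0.0064 0.012 ]
seat [231.8  95.8] 0.19 [0.5086 0.0984 0.012 ]
seat [69.9 37. ] 0.18 [0.5678 0.272  0.012 ]
keeper_knob [232.   98.6] 0.93 [0.5058 0.0963 0.044 ]
```

View pics/w1.png

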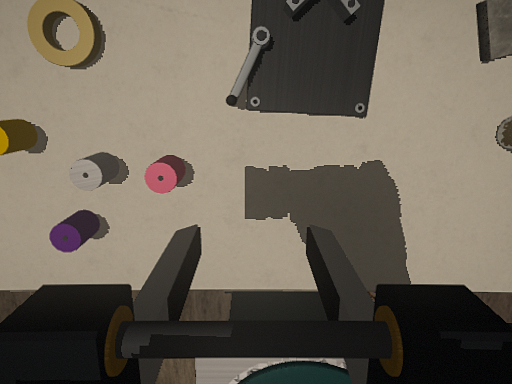

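The wrist view shows the grey metal blank with its top at (86,174), pink at (160,177), purple at (66,237), and the keeper knob at (232,98). The grey blank is at about (0.425, 0.257). I'll move over it for the close check.

Scaled: -0.18 m is -0.24, -0.05 m is -0.0667.

{"api": "creep_tool", "payload": {
  "moves": [
    [[-0.0267, -0.0667, 0.0267, 0, 0.06], [-0.0533, -0.1333, 0.0533, 0, 0.06], [-0.0667, -0.2, 0.08, 0, 0.06], [-0.0667, -0.24, 0.08, 0, 0.06], [-0.0667, -0.24, 0.08, 0, 0.06]]
  ]
}}

```text
clock: 3.7
tcp_pos: [0.3796, 0.2525, 0.1923]
ee_rot: [-180.0, 0.0, 0.1]
contact_force: [0.1, -0.6, -0.4]
grip_width: 0.0599
grasp_force: 0.0
```

```bash
cat > c.py <<'E'
from h import *
import sys
np.set_printoptions(precision=4,suppress=True)
p=snap('wrist'); save(p,sys.argv[1])
print(status.read_state()['tcp_pos'],p['c2w'][:3,3])
for d in finder.mark_of(p,'blank')[:4]:
    x=atz(p,d['pixel'],0); print(np.round(d['pixel']),round(d['confidence'],2),x)
    # grey top disc: fit by searching circle at z=.05 near x
hsv=cv2.cvtColor(p['frame'],cv2.COLOR_RGB2HSV)
b=min((atz(p,d['pixel'],0) for d in finder.mark_of(p,'blank')),key=lambda x:np.hypot(x[0]-.423,x[1]-.258))
print('base',b,'top px',proj(p,b+[0,0,.05]))
u,v=np.round(proj(p,b+[0,0,.04])).astype(int); f=p['frame'][max(v-75,0):v+75,max(u-75,0):u+75]
print('crop origin',max(u-75,0),max(v-75,0))
cv2.imwrite('pics/'+sys.argv[1]+'c.png',cv2.resize(f[:,:,::-1],None,fx=3,fy=3))
E
python3 c.py w2
```

```text
[0.3799 0.2512 0.1923] [0.4595 0.2515 0.3551]
[247. 131.] 0.82 [0.4238 0.2583 0.    ]
[154.  94.] 0.68 [0.4603 0.3513 0.    ]
[219. 201.] 0.57 [0.3478 0.2895 0.    ]
[327. 134.] 0.55 [0.4206 0.176  0.    ]
base [0.4238 0.2583 0.    ] top px [246.1643 136.7078]
crop origin 171 60
```

View pics/w2c.png

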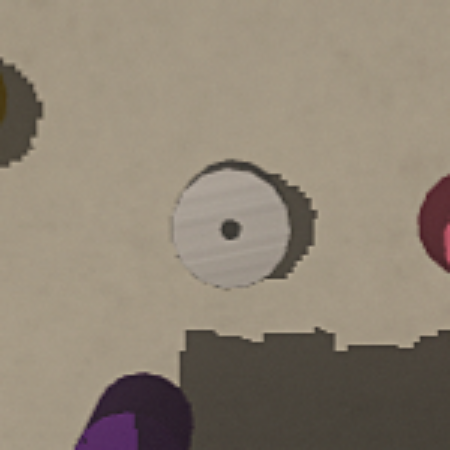

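Close crop: a plain grey metal cylinder with its centre hole at full-frame (247.7,136.3), which agrees with the base mark. Position is (0.424, 0.257). Now descending.

Scaled: 0.16 m is 0.2133, 0.044 m is 0.0587.

{"api": "creep_tool", "payload": {
  "moves": [
    [[0.0587, -0.0067, 0.0267, 0, 0.06], [0.0587, -0.0067, 0.08, 0, 0.06], [0.0587, -0.0067, 0.1467, 0, 0.06], [0.0587, -0.0067, 0.2133, 0, 0.06], [0.0587, -0.0067, 0.2133, 0, 0.06]]
  ]
}}

```text
clock: 4.47
tcp_pos: [0.4225, 0.2541, 0.0305]
ee_rot: [179.8, 0.3, -0.1]
contact_force: [-0.2, 0.1, 0.1]
grip_width: 0.0599
grasp_force: 0.0
```

{"api": "creep_tool", "payload": {
  "moves": [
    [[0, 0, 0, 0, 0.02], [0, 0, 0, 0, 0.02], [0, 0, 0, 0, 0.02], [0, 0, 0, 0, 0.02]]
  ]
}}

```text
clock: 4.97
tcp_pos: [0.4249, 0.2564, 0.034]
ee_rot: [-180.0, -0.1, -0.1]
contact_force: [-1.6, -2.4, 15.8]
grip_width: 0.0353
grasp_force: 30.0
```

Scaled: -0.16 m is -0.2133, -0.14 m is -0.1867.

{"api": "creep_tool", "payload": {
  "moves": [
    [[0, 0, -0.0533, 0, 0.02], [0, 0, -0.12, 0, 0.02], [0, 0, -0.1867, 0, 0.02], [0, 0.0667, -0.2133, 0, 0.02], [0, 0.1333, -0.2133, 0, 0.02]]
  ]
}}

```text
clock: 5.6
tcp_pos: [0.4243, 0.1552, 0.1945]
ee_rot: [-180.0, -0.2, -0.0]
contact_force: [2.1, 0.8, -1.4]
grip_width: 0.0356
grasp_force: 30.0
```

{"api": "creep_tool", "payload": {
  "moves": [
    [[0.0267, 0.08, 0, 0, 0.02], [0.0667, 0.16, 0, 0, 0.02], [0.08, 0.2133, 0, 0, 0.02], [0.08, 0.2133, 0, 0, 0.02], [0.08, 0.2133, 0, 0, 0.02]]
  ]
}}

```text
clock: 6.22
tcp_pos: [0.4834, -0.0035, 0.1928]
ee_rot: [-180.0, -0.0, -0.1]
contact_force: [0.4, 0.6, -2.4]
grip_width: 0.0352
grasp_force: 30.0
```

```bash
python3 b.py w3
```

```text
[ 0.4834 -0.003   0.1928] [ 0.5631 -0.0045  0.3557]
blank [250.6 228.9] 0.95 [ 0.4191 -0.001   0.    ]
blank [ 89.4 230.1] 0.62 [0.4182 0.1786 0.    ]
fixture [242.5  94.6] 0.76 [0.5638 0.0065 0.    ]
seat [236.5  93.1] 0.41 [0.5652 0.0119 0.012 ]
keeper_knob [143.5 159.3] 0.69 [0.5062 0.0973 0.044 ]
```

View pics/w3.png

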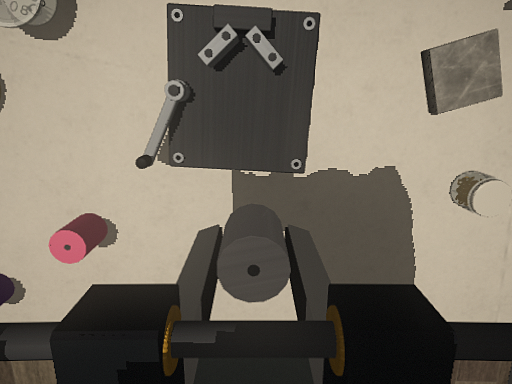

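The wrist view shows the whole fixture: bed corners near (167,4), (320,12), (168,165), (304,173), jaws at (217,45) and (266,47), and the knob at (144,161). The blank is held upright. I'll fit the fixture pose from the bed outline.

```bash
cat > d.py <<'E'
from h import *
np.set_printoptions(precision=4,suppress=True)
from scipy.optimize import least_squares
p=snap('wrist')
g=cv2.cvtColor(p['frame'],cv2.COLOR_RGB2GRAY)
c=np.array([[167,4],[320,12],[304,173],[168,165]],np.float32)
s=np.array([[177,15],[309,23],[296,164],[178.5,158]],np.float32)
c=cv2.cornerSubPix(g,c.reshape(-1,1,2).copy(),(4,4),(-1,-1),(3,30,.01)).reshape(-1,2)
s2=[]
for q in s:  # ring centre: centroid of bright in 15x15
    u,v=q.astype(int); w=g[max(v-8,0):v+9,u-8:u+9].astype(float); w=np.clip(w-w.mean()-5,0,None); yy,xx=np.mgrid[:w.shape[0],:w.shape[1]]
    s2.append([u-8+(w*xx).sum()/w.sum(),max(v-8,0)+(w*yy).sum()/w.sum()])
s2=np.array(s2); print(c,s2)
L=np.array([[75,70],[75,-70],[-75,-70],[-75,70]])/1e3
def tf(a,P): 
    r=np.array([[np.cos(a[2]),-np.sin(a[2])],[np.sin(a[2]),np.cos(a[2])]]); return P@r.T+a[:2]
for nm,Q,M in (('corner',c,L),('screw',s2,None)):
    W=np.array([atz(p,q,.012)[:2] for q in Q]); print(nm,W, 'sides',[np.linalg.norm(W[i]-W[i-1]) for i in range(4)])
    if M is None:  # screws: symmetric, unknown inset
        f=least_squares(lambda a:(tf(a,np.array([[a[3],a[4]],[a[3],-a[4]],[-a[3],-a[4]],[-a[3],a[4]]]))-W).ravel(),[.565,0,0,.064,.06],x_scale=.01)
    else: f=least_squares(lambda a:(tf(a,M)-W).ravel(),[.565,0,0],x_scale=.01)
    print(f.x,np.degrees(f.x[2]),'rms',np.sqrt(2*f.cost/8),'seat',tf(f.x,np.array([[.0245,0]])))
E
python3 d.py
```

```text
[[166.639    2.8588]
 [320.3204  13.2749]
 [304.1638 175.2943]
 [168.     165.    ]] [[176.6557  14.7123]
 [308.7365  23.176 ]
 [295.6702 163.8885]
 [177.5397 157.5389]]
corner [[ 0.6424  0.0734]
 [ 0.634  -0.0651]
 [ 0.4836 -0.0569]
 [ 0.4945  0.0832]] sides [np.float64(0.14816424451405472), np.float64(0.13882429067865984), np.float64(0.15061404855454325), np.float64(0.14052799537001862)]
[ 0.5636  0.0087 -0.0646] -3.699361785545963 rms 0.0006631591899578879 seat [[0.5881 0.0071]]
screw [[ 0.633   0.0651]
 [ 0.626  -0.0551]
 [ 0.4956 -0.0477]
 [ 0.5023  0.073 ]] sides [np.float64(0.13091280695878008), np.float64(0.1203831613804466), np.float64(0.1306039199762261), np.float64(0.1208691455845425)]
[ 0.5642  0.0088 -0.0574  0.0654  0.0603] -3.2887991963260386 rms 0.00011427328092059922 seat [[0.5887 0.0074]]
```

Scaled: 0.14 m is 0.1867, 0.12 m is 0.16, 3.3 degrees is 0.0183.

{"api": "creep_tool", "payload": {
  "moves": [
    [[0.0673, -0.018, 0.04, 0.0183, 0.02], [0.0673, -0.018, 0.1067, 0.0183, 0.02], [0.0673, -0.018, 0.16, 0.0183, 0.02], [0.0673, -0.018, 0.1867, 0.0183, 0.02], [0.0673, -0.018, 0.1867, 0.0183, 0.02]]
  ]
}}

```text
clock: 7.25
tcp_pos: [0.5333, 0.0097, 0.0513]
ee_rot: [-180.0, 0.2, -3.4]
contact_force: [0.3, 0.1, -0.6]
grip_width: 0.0356
grasp_force: 30.0
```

{"api": "creep_tool", "payload": {
  "moves": [
    [[0, 0, 0.0027, 0, 0.02], [0, 0, 0.0053, 0, 0.02], [0, 0, 0.0053, 0, 0.02]]
  ]
}}

```text
clock: 7.62
tcp_pos: [0.5344, 0.0094, 0.0489]
ee_rot: [180.0, -0.0, -3.4]
contact_force: [0.1, -0.7, -1.9]
grip_width: 0.0353
grasp_force: 30.0
```

{"api": "creep_tool", "payload": {
  "moves": [
    [[0, 0, 0.0013, 0, 0.02], [0, 0, 0.0027, 0, 0.02], [0, 0, 0.0027, 0, 0.02]]
  ]
}}

```text
clock: 8.0
tcp_pos: [0.5341, 0.0095, 0.0464]
ee_rot: [-180.0, 0.0, -3.4]
contact_force: [-0.9, -0.1, -1.0]
grip_width: 0.0356
grasp_force: 30.0
```

{"api": "creep_tool", "payload": {
  "moves": [
    [[0, 0, 0.0009, 0, 0.02], [0, 0, 0.0009, 0, 0.02]]
  ]
}}

```text
clock: 8.25
tcp_pos: [0.5341, 0.0095, 0.046]
ee_rot: [180.0, 0.0, -3.4]
contact_force: [-2.0, -0.6, 6.4]
grip_width: 0.0356
grasp_force: 30.0
```

{"api": "creep_tool", "payload": {
  "moves": [
    [[0, 0, 0, 0, 0.06], [0, 0, 0, 0, 0.06], [0, 0, 0, 0, 0.06]]
  ]
}}

```text
clock: 8.62
tcp_pos: [0.5341, 0.0094, 0.0457]
ee_rot: [-180.0, 0.0, -3.4]
contact_force: [0.1, -0.4, -0.4]
grip_width: 0.0597
grasp_force: 0.0
```

{"api": "creep_tool", "payload": {
  "moves": [
    [[0, 0, -0.04, 0, 0.06], [0, 0, -0.08, 0, 0.06], [-0.0667, 0, -0.08, 0, 0.01], [-0.0933, 0, -0.08, 0, 0], [-0.0933, 0, -0.08, 0, 0]]
  ]
}}

```text
clock: 9.25
tcp_pos: [0.4634, 0.0134, 0.106]
ee_rot: [180.0, 0.0, -3.4]
contact_force: [-0.5, -1.0, 0.5]
grip_width: 0.0333
grasp_force: 0.0
```

```bash
python3 - <<'E'
from h import *
p=snap('wrist'); save(p,'w4')
for d in finder.mark_of(p,'blank')[:3]: print(d, atz(p,d['pixel'],.012))
E
```

```text
{'pixel': [254.2, 109.5], 'confidence': 0.66} [0.53296165 0.00780299 0.012     ]
{'pixel': [63.7, 254.6], 'confidence': 0.55} [0.42619033 0.17039863 0.012     ]
```

View pics/w4.png

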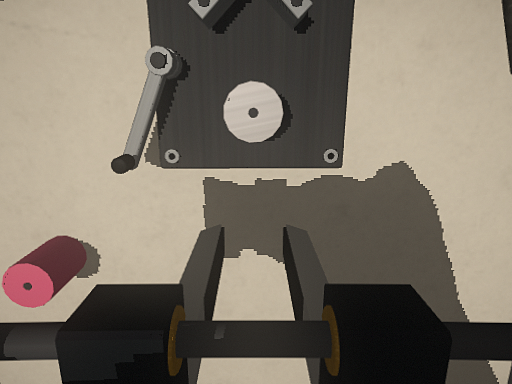

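The blank stands upright on the bed at (253,112), about 1 mm to the −y side of the V axis. I'll close the fingers, lower them behind it and approach.

Scaled: 0.07 m is 0.0933, -0.001 m is -0.0013.

{"api": "creep_tool", "payload": {
  "moves": [
    [[0, -0.0013, 0, 0, 0], [0, -0.0013, 0.04, 0, 0], [0, -0.0013, 0.08, 0, 0], [0, -0.0013, 0.0933, 0, 0], [0.0133, -0.0013, 0.0933, 0, 0]]
  ]
}}

```text
clock: 9.98
tcp_pos: [0.4744, 0.0142, 0.0357]
ee_rot: [-180.0, 0.1, -3.3]
contact_force: [0.3, 0.1, -0.3]
grip_width: 0.0001
grasp_force: 0.0
```

{"api": "creep_tool", "payload": {
  "moves": [
    [[0.0133, 0, 0, 0, 0], [0.0267, 0, 0, 0, 0], [0.0333, 0, 0, 0, 0], [0.0333, 0, 0, 0, 0]]
  ]
}}

```text
clock: 10.48
tcp_pos: [0.4995, 0.0125, 0.0359]
ee_rot: [-180.0, -0.0, -3.4]
contact_force: [-0.1, 0.5, -0.3]
grip_width: 0.0008
grasp_force: 0.0
```

{"api": "creep_tool", "payload": {
  "moves": [
    [[0.0053, 0, 0, 0, 0], [0.0107, 0, 0, 0, 0], [0.016, 0, 0, 0, 0], [0.02, 0, 0, 0, 0]]
  ]
}}

```text
clock: 10.98
tcp_pos: [0.5144, 0.0116, 0.0357]
ee_rot: [-180.0, 0.0, -3.4]
contact_force: [-1.2, 0.6, 2.5]
grip_width: 0.0004
grasp_force: 0.8
```

Scaled: 0.034 m is 0.0453, 0.028 m is 0.0373.

{"api": "creep_tool", "payload": {
  "moves": [
    [[0.0093, 0, 0, 0, 0], [0.0187, 0, 0, 0, 0], [0.028, 0, 0, 0, 0], [0.0373, 0, 0, 0, 0], [0.0453, 0, 0, 0, 0]]
  ]
}}

```text
clock: 11.6
tcp_pos: [0.5486, 0.0096, 0.0357]
ee_rot: [-180.0, 0.0, -3.4]
contact_force: [-1.5, 0.4, 0.6]
grip_width: 0.0007
grasp_force: 0.5
```

{"api": "creep_tool", "payload": {
  "moves": [
    [[0.004, 0, 0, 0, 0], [0.008, 0, 0, 0, 0], [0.0107, 0, 0, 0, 0], [0.0107, 0, 0, 0, 0]]
  ]
}}

```text
clock: 12.1
tcp_pos: [0.5563, 0.0092, 0.0358]
ee_rot: [-180.0, -0.0, -3.4]
contact_force: [0.8, -0.5, 0.5]
grip_width: 0.0001
grasp_force: 0.0
```

```bash
python3 - <<'E'
from h import *
p=snap('wrist'); save(p,'w5')
for d in finder.mark_of(p,'blank')[:2]: print(d, atz(p,d['pixel'],.012))
E
```

```text
{'pixel': [252.5, 193.0], 'confidence': 0.7} [0.58234868 0.00728318 0.012     ]
```

View pics/w5.png

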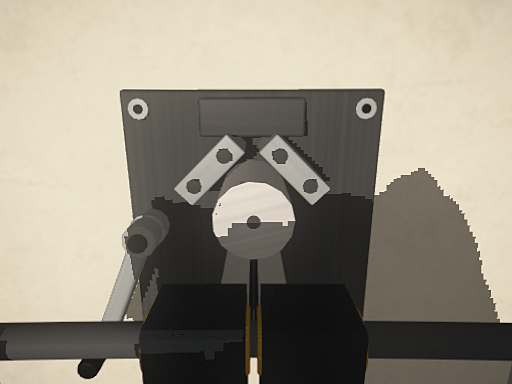

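The blank at (253,222) is nearly centred between the jaws (mid-column ≈252), with a few mm to go. I'll advance in small steps watching the force.

Scaled: 0.003 m is 0.004, 0.002 m is 0.0027.

{"api": "creep_tool", "payload": {
  "moves": [
    [[0.0013, 0, 0, 0, 0], [0.0027, 0, 0, 0, 0], [0.004, 0, 0, 0, 0], [0.004, 0, 0, 0, 0]]
  ]
}}

```text
clock: 12.7
tcp_pos: [0.5592, 0.009, 0.0358]
ee_rot: [-180.0, -0.0, -3.4]
contact_force: [-0.4, -0.5, 0.6]
grip_width: 0.0006
grasp_force: 0.2
```

{"api": "creep_tool", "payload": {
  "moves": [
    [[0.0013, 0, 0, 0, 0], [0.0027, 0, 0, 0, 0], [0.0027, 0, 0, 0, 0]]
  ]
}}

```text
clock: 13.08
tcp_pos: [0.5605, 0.009, 0.0356]
ee_rot: [180.0, 0.1, -3.4]
contact_force: [-6.8, 0.5, 4.0]
grip_width: 0.0002
grasp_force: 3.1
```

Scaled: 0.001 m is 0.0013, 0.0005 m is 0.0007.

{"api": "creep_tool", "payload": {
  "moves": [
    [[0.0007, 0, 0, 0, 0], [0.0013, 0, 0, 0, 0], [0.0013, 0, 0, 0, 0]]
  ]
}}

```text
clock: 13.45
tcp_pos: [0.5607, 0.0092, 0.0355]
ee_rot: [180.0, 0.2, -3.3]
contact_force: [-11.6, 2.2, 8.8]
grip_width: 0.0005
grasp_force: 6.0
```

Scaled: 0.0003 m is 0.0004, 0.0002 m is 0.0003.

{"api": "creep_tool", "payload": {
  "moves": [
    [[0.0004, 0.0003, 0, 0, 0], [0.0004, 0.0003, 0, 0, 0], [0.0004, 0.0003, 0, 0, 0], [0.0004, 0.0003, 0, 0, 0]]
  ]
}}

```text
clock: 13.95
tcp_pos: [0.5608, 0.0092, 0.0355]
ee_rot: [180.0, 0.2, -3.3]
contact_force: [-14.1, 2.8, 11.3]
grip_width: 0.0003
grasp_force: 7.0
```

```bash
python3 - <<'E'
from h import *
p=snap('wrist'); save(p,'w6'); print(status.read_state()['contact_force'])
q=snap('top')
for a in (p,q):
  for d in finder.mark_of(a,'blank')[:4]: print(d, atz(a,d['pixel'],.012))
E
```

```text
[-12.82334733   3.97324887  10.19997392]
{'pixel': [254.1, 190.3], 'confidence': 0.95} [0.58837545 0.00628706 0.012     ]
{'pixel': [147.5, 226.2], 'confidence': 0.68} [0.35286974 0.29167869 0.012     ]
{'pixel': [323.3, 185.4], 'confidence': 0.68} [ 0.47531295 -0.23457908  0.012     ]
{'pixel': [185.8, 202.1], 'confidence': 0.59} [0.42489368 0.17780843 0.012     ]
{'pixel': [128.6, 187.5], 'confidence': 0.46} [0.46847346 0.349492   0.012     ]
```

View pics/w6.png

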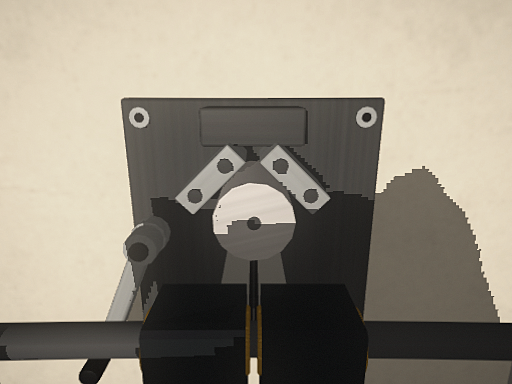

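The blank at (254,223) sits about 1 px, or 0.6 mm, right of the V mid-column (252.7). The tool also feels +y force of 2–3 N, so it seems to be bearing mostly on the right jaw. I'll shift the push towards +y.

Scaled: -0.001 m is -0.0013, -0.0005 m is -0.0007.

{"api": "creep_tool", "payload": {
  "moves": [
    [[-0.0004, -0.0007, 0, 0, 0], [-0.0004, -0.0013, 0, 0, 0], [-0.0004, -0.0013, 0, 0, 0]]
  ]
}}

```text
clock: 14.52
tcp_pos: [0.5611, 0.0101, 0.0355]
ee_rot: [-180.0, 0.1, -3.3]
contact_force: [-7.7, 2.5, 5.0]
grip_width: 0.0003
grasp_force: 4.5
```

Scaled: -0.001 m is -0.0013, -0.0005 m is -0.0007.

{"api": "creep_tool", "payload": {
  "moves": [
    [[0, -0.0007, 0, 0, 0], [0, -0.0013, 0, 0, 0], [0, -0.0013, 0, 0, 0]]
  ]
}}

```text
clock: 14.9
tcp_pos: [0.5612, 0.0105, 0.0355]
ee_rot: [180.0, 0.1, -3.4]
contact_force: [-8.0, -0.3, 5.8]
grip_width: 0.0002
grasp_force: 4.2
```

Scaled: 0.0006 m is 0.0008, 0.0004 m is 0.0005.

{"api": "creep_tool", "payload": {
  "moves": [
    [[0.0005, 0.0003, 0, 0, 0], [0.0008, 0.0003, 0, 0, 0], [0.0008, 0.0003, 0, 0, 0]]
  ]
}}

```text
clock: 15.28
tcp_pos: [0.5613, 0.0104, 0.0355]
ee_rot: [180.0, 0.2, -3.4]
contact_force: [-12.1, -0.1, 9.5]
grip_width: 0.0009
grasp_force: 6.3
```

```bash
python3 - <<'E'
from h import *
for i in range(3): p=snap('wrist'); print(status.read_state()['contact_force'])
for d in finder.mark_of(p,'blank')[:1]: print(d, atz(p,d['pixel'],.012))
E
```

```text
[-13.62768201   0.72253052  10.11876531]
[-11.55676249   0.06464859   9.64292971]
[-12.7551019    0.07570626   9.7237273 ]
{'pixel': [254.5, 190.6], 'confidence': 0.64} [0.58870688 0.00731631 0.012     ]
```

Scaled: 0.0005 m is 0.0007, 0.0003 m is 0.0004.

{"api": "creep_tool", "payload": {
  "moves": [
    [[0.0004, 0, 0, 0, 0], [0.0007, 0, 0, 0, 0], [0.0007, 0, 0, 0, 0], [0.0007, 0, 0, 0, 0], [0.0007, 0, 0, 0, 0]]
  ]
}}

```text
clock: 16.1
tcp_pos: [0.5613, 0.0104, 0.0355]
ee_rot: [180.0, 0.2, -3.4]
contact_force: [-15.8, 0.4, 13.1]
grip_width: 0.0006
grasp_force: 8.2
```

```bash
python3 - <<'E'
from h import *
for i in range(3): p=snap('wrist'); print(status.read_state()['contact_force'])
save(p,'w7')
for d in finder.mark_of(p,'blank')[:1]: print(d, atz(p,d['pixel'],.012))
print(p['intrinsics'])
E
```

```text
[-16.4427398    0.02487973  13.51890095]
[-15.78920665  -0.17970824  13.83602396]
[-16.44566693  -0.27999771  13.96477489]
{'pixel': [254.5, 189.9], 'confidence': 0.7} [0.58914813 0.00729032 0.012     ]
[[339.83304263   0.         253.18928174]
 [  0.         339.83304263 191.51663347]
 [  0.           0.           1.        ]]
```

View pics/w7.png

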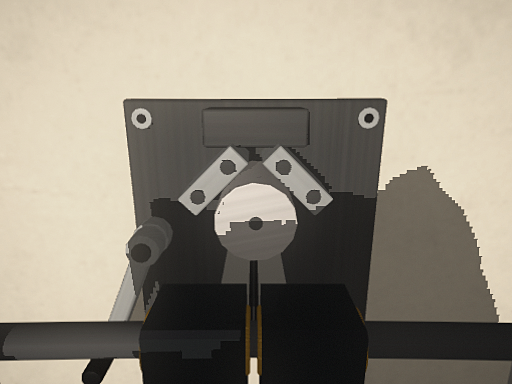

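The blank (255.7) is now centred on the jaws (255.5), with a 16 N push and almost no sideways force. I'll relieve the downward drag a little so the jaws get the full load, and hold.

Scaled: -0.0008 m is -0.0011, 0.0001 m is 0.0001.

{"api": "creep_tool", "payload": {
  "moves": [
    [[0, 0.0001, -0.0005, 0, 0], [0, 0.0001, -0.0011, 0, 0], [0, 0.0001, -0.0011, 0, 0]]
  ]
}}

```text
clock: 16.68
tcp_pos: [0.5613, 0.0104, 0.0358]
ee_rot: [180.0, 0.2, -3.4]
contact_force: [-11.2, 1.6, 1.6]
grip_width: 0.0002
grasp_force: 5.5
```

{"api": "creep_tool", "payload": {
  "moves": [
    [[0, 0, 0, 0, 0], [0, 0, 0, 0, 0], [0, 0, 0, 0, 0], [0, 0, 0, 0, 0]]
  ]
}}

```text
clock: 17.18
tcp_pos: [0.5613, 0.0104, 0.0358]
ee_rot: [180.0, 0.2, -3.4]
contact_force: [-11.4, 1.4, 1.2]
grip_width: 0.0005
grasp_force: 5.5
```

Scaled: 0.0005 m is 0.0007, -0.0001 m is -0.0001.

{"api": "creep_tool", "payload": {
  "moves": [
    [[0.0004, -0.0003, -0.0001, 0, 0], [0.0007, -0.0003, -0.0003, 0, 0], [0.0007, -0.0003, -0.0003, 0, 0], [0.0007, -0.0003, -0.0003, 0, 0], [0.0007, -0.0003, -0.0003, 0, 0]]
  ]
}}

```text
clock: 17.8
tcp_pos: [0.5613, 0.0104, 0.0358]
ee_rot: [180.0, 0.3, -3.4]
contact_force: [-13.0, 1.2, 2.0]
grip_width: 0.0007
grasp_force: 6.7
```

{"api": "creep_tool", "payload": {
  "moves": [
    [[0, 0, 0, 0, 0], [0, 0, 0, 0, 0], [0, 0, 0, 0, 0], [0, 0, 0, 0, 0]]
  ]
}}

```text
clock: 18.3
tcp_pos: [0.5614, 0.0104, 0.0358]
ee_rot: [180.0, 0.3, -3.4]
contact_force: [-13.5, -0.1, 1.0]
grip_width: 0.0009
grasp_force: 6.7
```

Scaled: 0.0003 m is 0.0004, 0.0002 m is 0.0003.

{"api": "creep_tool", "payload": {
  "moves": [
    [[0.0003, 0.0001, 0, 0, 0], [0.0004, 0.0001, 0, 0, 0], [0.0004, 0.0001, 0, 0, 0], [0.0004, 0.0001, 0, 0, 0], [0.0004, 0.0001, 0, 0, 0]]
  ]
}}

```text
clock: 18.92
tcp_pos: [0.5614, 0.0104, 0.0358]
ee_rot: [180.0, 0.3, -3.4]
contact_force: [-15.3, 1.4, 3.9]
grip_width: 0.0002
grasp_force: 7.7
```

{"api": "creep_tool", "payload": {
  "moves": [
    [[-0.0013, 0, 0, 0, 0], [-0.004, 0, 0, 0, 0], [-0.0133, 0, 0, 0, 0], [-0.04, 0, 0, 0, 0], [-0.0667, 0, 0, 0, 0]]
  ]
}}

```text
clock: 19.55
tcp_pos: [0.5136, 0.0133, 0.0369]
ee_rot: [-180.0, -0.0, -3.4]
contact_force: [0.4, -0.4, -0.2]
grip_width: 0.0005
grasp_force: 0.0
```

```bash
python3 - <<'E'
from h import *
p=snap('wrist')
for d in finder.mark_of(p,'keeper_knob')[:2]: print(d, atz(p,d['pixel'],.044))
for d in finder.mark_of(p,'blank')[:1]: print(d, atz(p,d['pixel'],.012))
E
```

```text
{'pixel': [88.2, 285.4], 'confidence': 0.97} [0.50452174 0.09757614 0.044     ]
{'pixel': [256.2, 106.1], 'confidence': 0.75} [0.58758039 0.00654341 0.012     ]
```

The 15 N centred push was held and the tool has backed off. The knob is at radius 70 mm with the keeper at about 1.97 rad, which fits the description. Next I'll go over the keeper to its +y side.

Scaled: -0.1065 m is -0.142, -0.065 m is -0.0867.

{"api": "creep_tool", "payload": {
  "moves": [
    [[0, 0, -0.04, 0, 0], [-0.0027, 0, -0.0867, 0, 0], [-0.008, -0.0667, -0.0867, 0, 0], [-0.008, -0.142, -0.0867, 0, 0], [-0.008, -0.142, -0.0867, 0, 0]]
  ]
}}

```text
clock: 20.32
tcp_pos: [0.515, 0.1246, 0.1023]
ee_rot: [-179.9, -0.1, -3.0]
contact_force: [-0.1, -0.2, -0.8]
grip_width: 0.0006
grasp_force: 0.0
```

{"api": "creep_tool", "payload": {
  "moves": [
    [[0, 0, 0.0267, 0, 0], [0, 0, 0.0573, 0, 0], [0, 0, 0.0573, 0, 0]]
  ]
}}

```text
clock: 20.7
tcp_pos: [0.5142, 0.1192, 0.0578]
ee_rot: [180.0, 0.1, -3.4]
contact_force: [-0.1, -0.1, 0.7]
grip_width: 0.0008
grasp_force: 0.0
```

```bash
python3 - <<'E'
from h import *
s=status.read_state()['tcp_pos']; a=-.0574; d=s[:2]-[.5642,.0088]; c,n=np.cos(a),np.sin(a)
print('fixture mm',1e3*np.array([c*d[0]+n*d[1],-n*d[0]+c*d[1]]))
p=snap('top')
for d in finder.mark_of(p,'blank')[:5]+finder.mark_of(p,'keeper_knob')[:1]: print(d, atz(p,d['pixel'],.012))
E
```

```text
fixture mm [-56.26870084 107.38985655]
{'pixel': [241.6, 153.1], 'confidence': 0.67} [0.57235675 0.01103883 0.012     ]
{'pixel': [130.9, 190.1], 'confidence': 0.56} [0.46068502 0.34250709 0.012     ]
{'pixel': [149.7, 225.9], 'confidence': 0.43} [0.35376825 0.28511876 0.012     ]
```

Scaled: 0.05 m is 0.0667, 0.04 m is 0.0533.

{"api": "creep_tool", "payload": {
  "moves": [
    [[-0.0053, 0.0133, 0, 0, 0], [-0.0133, 0.028, 0, 0, 0], [-0.0173, 0.04, 0, 0, 0], [-0.02, 0.0533, 0, 0, 0], [-0.0213, 0.0667, 0, 0, 0]]
  ]
}}

```text
clock: 21.48
tcp_pos: [0.4955, 0.0702, 0.0588]
ee_rot: [-180.0, -0.0, -3.4]
contact_force: [1.7, 1.5, -0.5]
grip_width: 0.0005
grasp_force: 0.7
```

{"api": "creep_tool", "payload": {
  "moves": [
    [[0.0027, 0.0093, 0, 0, 0], [0.0053, 0.0187, 0, 0, 0], [0.008, 0.0253, 0, 0, 0], [0.008, 0.0253, 0, 0, 0]]
  ]
}}

```text
clock: 21.98
tcp_pos: [0.5006, 0.0512, 0.0587]
ee_rot: [180.0, 0.0, -3.4]
contact_force: [-1.0, 0.2, -0.2]
grip_width: 0.0005
grasp_force: 0.0
```

```bash
python3 - <<'E'
from h import *
s=status.read_state()['tcp_pos']; a=-.0574; d=s[:2]-[.5642,.0088]; c,n=np.cos(a),np.sin(a)
print('fixture mm',1e3*np.array([c*d[0]+n*d[1],-n*d[0]+c*d[1]]))
p=snap('wrist'); save(p,'w8')
for d in finder.mark_of(p,'keeper_knob')[:2]: print(d, atz(p,d['pixel'],.044))
E
```

```text
fixture mm [-65.96989645  38.69650319]
```

View pics/w8.png

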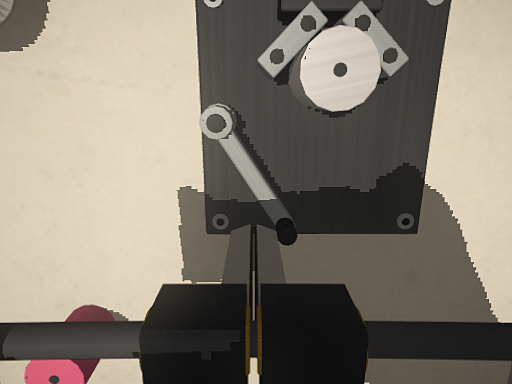

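The bar is swung to about 1 rad with the knob at (286,231), and the blank is still home at (340,70). Continuing the arc.

The rows are not in the units I measure in: shifts go in shares of 0.75 m and turns go in shares of 180 degrees. I convert before sending: 0.034 m is 0.0453, 0.028 m is 0.0373.

{"api": "creep_tool", "payload": {
  "moves": [
    [[0.0027, 0.0093, 0, 0, 0], [0.0053, 0.0173, 0, 0, 0], [0.0107, 0.028, 0, 0, 0], [0.0173, 0.0373, 0, 0, 0], [0.0253, 0.0453, 0, 0, 0]]
  ]
}}

```text
clock: 22.7
tcp_pos: [0.5176, 0.0158, 0.0587]
ee_rot: [180.0, 0.0, -3.4]
contact_force: [-0.2, 1.0, -0.5]
grip_width: 0.0006
grasp_force: 0.4
```

{"api": "creep_tool", "payload": {
  "moves": [
    [[0.008, 0.0053, 0, 0, 0], [0.016, 0.0093, 0, 0, 0], [0.0253, 0.014, 0, 0, 0], [0.0333, 0.016, 0, 0, 0], [0.0333, 0.016, 0, 0, 0]]
  ]
}}

```text
clock: 23.32
tcp_pos: [0.5421, 0.003, 0.0587]
ee_rot: [-180.0, -0.0, -3.4]
contact_force: [-0.7, 0.4, 0.1]
grip_width: 0.0004
grasp_force: 0.0
```

```bash
python3 - <<'E'
from h import *
s=status.read_state()['tcp_pos']; a=-.0574; d=s[:2]-[.5642,.0088]; c,n=np.cos(a),np.sin(a)
print('fixture mm',1e3*np.array([c*d[0]+n*d[1],-n*d[0]+c*d[1]]))
p=snap('wrist'); save(p,'w9')
for d in finder.mark_of(p,'keeper_knob')[:2]: print(d, atz(p,d['pixel'],.044))
E
```

```text
fixture mm [-21.75063985  -7.04268671]
{'pixel': [260.9, 212.9], 'confidence': 0.94} [ 0.55905334 -0.00300482  0.044     ]
{'pixel': [244.2, 151.6], 'confidence': 0.63} [0.5936024  0.00392265 0.044     ]
```

View pics/w9.png

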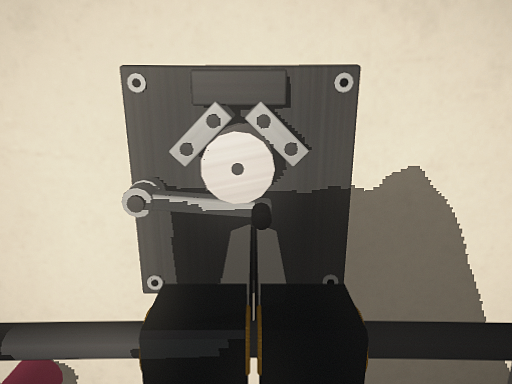

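The bar is nearly shut, with the knob at (261,215) about 8 mm from its stop. I'll finish gently.

Scaled: 0.006 m is 0.008, 0.0045 m is 0.006.

{"api": "creep_tool", "payload": {
  "moves": [
    [[0.002, 0.0013, 0, 0, 0], [0.004, 0.0027, 0, 0, 0], [0.006, 0.0027, 0, 0, 0], [0.008, 0.0027, 0, 0, 0], [0.008, 0.0027, 0, 0, 0]]
  ]
}}

```text
clock: 24.05
tcp_pos: [0.5477, 0.0007, 0.0587]
ee_rot: [-180.0, -0.0, -3.4]
contact_force: [-0.0, 1.0, -0.2]
grip_width: 0.0006
grasp_force: 0.0
```

{"api": "creep_tool", "payload": {
  "moves": [
    [[0.0009, 0, 0, 0, 0], [0.002, 0, 0, 0, 0], [0.002, 0, 0, 0, 0]]
  ]
}}

```text
clock: 24.42
tcp_pos: [0.5486, 0.0007, 0.0586]
ee_rot: [180.0, 0.1, -3.4]
contact_force: [-4.7, -1.0, 1.9]
grip_width: 0.0005
grasp_force: 2.3
```

Firm contact, and the position fits the stop (knob x ≈ 0). Backing off and checking.

Scaled: -0.06 m is -0.08, -0.04 m is -0.0533.

{"api": "creep_tool", "payload": {
  "moves": [
    [[0.0004, 0, 0, 0, 0], [-0.004, 0, 0, 0, 0], [-0.02, 0, 0, 0, 0], [-0.0533, 0, -0.0267, 0, 0], [-0.08, 0, -0.08, 0, 0]]
  ]
}}

```text
clock: 25.05
tcp_pos: [0.4869, 0.0044, 0.1183]
ee_rot: [-180.0, 0.1, -3.4]
contact_force: [1.3, -0.6, 0.8]
grip_width: 0.0002
grasp_force: 0.0
```

{"api": "creep_tool", "payload": {
  "moves": [
    [[-0.04, 0, -0.0533, 0, 0], [-0.04, 0, -0.0533, 0, 0], [-0.04, 0, -0.0533, 0, 0]]
  ]
}}

```text
clock: 25.42
tcp_pos: [0.4591, 0.0057, 0.1585]
ee_rot: [180.0, -0.0, -3.4]
contact_force: [-0.0, -0.4, -0.6]
grip_width: 0.0005
grasp_force: 0.0
```

```bash
python3 - <<'E'
from h import *
p=snap('wrist'); cv2.imwrite('pics/w10.png',p['frame'][:,:,::-1])
for n,z in (('keeper_knob',.044),('blank',.012)):
  for d in finder.mark_of(p,n)[:2]:
    X=atz(p,d['pixel'],z); a=-.0574; e=X[:2]-[.5642,.0088]; c,s=np.cos(a),np.sin(a); print(n,d,'fixture mm',1e3*np.array([c*e[0]+s*e[1],-s*e[0]+c*e[1]]))
E
```

```text
keeper_knob {'pixel': [254.5, 59.4], 'confidence': 0.73} fixture mm [  1.18057464 -11.14936053]
blank {'pixel': [240.0, 34.6], 'confidence': 0.78} fixture mm [23.34396585  0.76962531]
blank {'pixel': [83.3, 230.5], 'confidence': 0.68} fixture mm [-151.11513173  154.91948756]
```

View pics/w10.png

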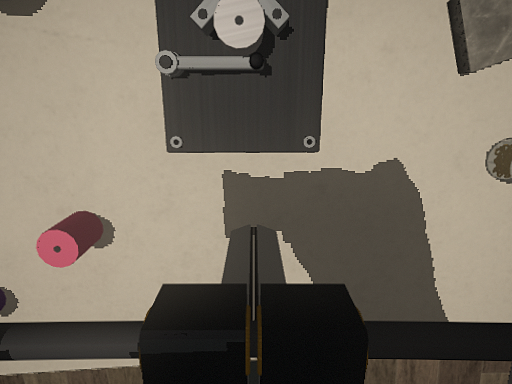

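The keeper is shut: the bar runs straight across at row 62 with the knob at (256,61), fixture (1, −11) mm. The blank is home between the jaws at (239,20), and the gripper is clear.

```bash
python3 -c "
from rig import finish_job; print(finish_job())"
```

```text
the job is handed in; nothing more can be done
None
```

I handed the job in at about 25 s of robot time: the blank is upright and home in the V after a centred push of about 15 N, the keeper is shut on its stop, the gripper is clear, and I touched none of the bystanders; no pass/fail result came back.

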